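Level a bezel plate in the pitch bowl by feel

TASK

Take the ball-ended pusher out of its stand, feel over the face of the brass plate in the pitch bowl with the pusher's tip to find where it stands high, and press the high side down gently, keeping your fingers off the bowl, until the plate lies level to within a millimetre from edge to edge, ready for stone setting. Then stand the pusher back in its hole and leave the other tools alone.

Things in the scene. Friction and masses are not known exactly. Their poses are not given: they have to be found in the camera images.
- bowl_ring: leather ring, 105 mm across, 13 mm high, fixed, origin under its centre, z up, always level. In it sits a metal bowl of pitch, 110 mm across, with a brass plate bedded in it: one piece that rocks about two level axes through the middle of the plate's face, parallel to this x and y, up to 0.14 rad each way, and does not turn about z. It starts 0.04 to 0.11 rad out of level, to any side
- face_mid (a point): the middle of the brass plate's face lies here, 55.5 mm above the ring's origin, or up to 3 mm higher or lower, as the leather has given. Plate 64 x 64 x 5 mm, sides along this point's x and y; bezel cup 19 mm wide, 4.5 mm high in its middle. This point belongs to the fixed ring: no pose shows the plate's lean or true height; they must be felt
- pusher: ball-ended pusher, 96 mm long, about 90 g, upright in its stand; origin at the lowest point of its steel ball tip, z towards the handle. Rod 9 mm across, 44 mm long, hemispherical end; brass collar 21 mm across, 5.5 mm high, its underside 44 mm above the tip, rests on the stand; then a square dark wooden handle 22 x 22 x 44 mm, sides along its x, y: grip from above, 70 mm above the tip
- pusher_tip (a point): the lowest point of the pusher's ball tip (the pusher's origin), which feels and presses the plate. Friction in the leather holds the bowl as it is left: pressed down mid-edge, 26 mm from the plate's middle, it holds to about 7 N, then gives way smoothly about the axis parallel to that edge; it does not spring back. The pusher must not bear on plate or bowl with over 20 N
- stand_hole (a point): centre of the pusher's hole in the top face of the tool stand, a wooden block 124 (x) x 40 (y) x 52 mm high, fixed. The hole is 12.5 mm wide and goes right through. Two short dapping punches are fixed 43 mm either side of it along x, tops 22 mm above the block, so put the fingers on the handle's y sides. With the pusher home its tip is 44 mm below this point
- chasing_hammer: chasing hammer, 226 mm long with a wooden handle, lying flat behind the work; origin under its middle. Bystander, not to be moved
- loupe: black eye loupe, a cone 34 mm across and 28 mm high, standing in front; origin under its middle. Bystander, not to be moved
- pliers: round-nose pliers with dark blue grips, 135 mm long, lying flat to the right of the bowl; origin under their middle. Bystander, not to be moved
Mind the look-alikes: they are no part of the job. There is more than one size of the pusher; the job needs the smaller.

How it is judged:
By the outcome, as a careful person would: the job done as asked, in the order asked, and still so for the second after the job is handed in, with the robot touching nothing.
It also fails if it takes over 72 s, if anything falls off the work surface, if the arm or the gripper's body presses on something with over 40 N, if the wrist force passes 120 N, or if a joint passes its speed limit or range.

ROBOT

A 6-joint arm with a two-finger parallel gripper is mounted at the origin on a cart in front of the work surface, level with it; the furniture and walls round the work are solid. World frame = base frame: x ahead of the robot, y to its left, z up, the work surface at z = 0. Lengths are in m, angles in rad, forces in N, time in s.
With the tool pointing down it reaches from about 0.3 to 0.825 m from the base axis. Payload 5.4 kg.
Tool frame: the origin (TCP) lies midway between the tips of the shut fingers; the grasp point (between the pads) lies 19 mm behind it; z points along the fingers, y is the line along which they close (so a half turn about z gives the same grasp; the last joint's range is limited). The gripper opens to 92 mm and grips with 3 to 60 N. Pads are 20 mm wide; open, the fingers measure 128 mm over their backs; the gripper's body (75 mm by 189 mm) begins 69 mm behind the grasp point.
Start: joints at [0.967, 0.158, 1.597, -0, 1.386, -0.21], TCP at [0.221, 0.531, 0.215] pointing down, gripper open.
Joint ranges: [-2.91, 2.91], [-0.94, 2.29], [0.18, 2.7], [-1.29, 4.43], [0.17, 2.64], [-3, 3]. Speed limits (rad/s): [2.57, 2.57, 3.14, 3.14, 3.14, 3.14].

INTERFACE

Orientations are given as a unit quaternion [w, x, y, z].
In Python, from workcell import arm gives the robot as it stands.
- The arm moves only by the tool apply_moves, never from a script. Its argument "rows" is a list of rows, each a list of 3 entries, a list of its own where there are three numbers: the opening, from 0 (shut) to 1 (fully open), then the shift along the world's x, y, z in m, then the turn, a rotation vector about the world's x, y, z in rad. In form: [[jaw, [x, y, z], [rx, ry, rz]], ...]. A call has exactly 5 rows; each row is the pose to reach, as a shift and turn from the pose commanded when the call began; what a row does not reach only later rows make up. A row lasts 1/10 s, in which the tool goes at most 50 mm and 8.59 degrees, less where a joint would pass 70% of its speed; a pose out of reach is approached as far as the arm can. A call with a gripper value outside its range is refused whole. The fingers move at their own pace and stop on an object; "newtons" is the grip in N (left out, the last holds). Time passes only in rows, so rows that repeat a pose let the fingers close, or fill a call up. It gives the time, the measured TCP pose, the force, the opening and the grip force at its end, in the units of the state.
- arm.state(): the state, without advancing time (a new reading comes with each control period).
- arm.grab_frame(name): name is "side" or "top"; returns a dict with "image" (480x640x3 uint8, blue, green, red), "fx", "fy", "cx", "cy" (pixels), "dist_coeffs" ([k1, k2, p1, p2, k3] as OpenCV has them; the pictures are not rectified), "T" (4x4, takes a point from camera to world coordinates). Camera axes: x right, y up, looking along -z (the intrinsics and any distortion apply to the point x, -y, -z); pixel columns grow to the right and rows downward; lengths in m; the calibration is good to about 2 mm. A picture is of the moment at which its call begins. There is no depth.
- arm.finish_job(): hands the job in; it is judged then, once.
The state is a dict: "clock": time; "joints": joint angles; "qd": joint speeds; "tau": joint torques, N m; "ee_pos": TCP position; "eef_rot": TCP orientation; "force": force on the tool from outside, world axes, zero at the start; "moment": the same for the moment, N m; "finger_gap": finger opening in m; "grasp_force": force on a finger pad.
Only numpy, scipy, OpenCV 4.12 (cv2) and the standard library are available. Lean on these libraries where they do the work, as an engineer would, in place of code of your own. Each camera call takes 0.05 s, during which the arm holds its last target. There are 200 camera calls.

## Working session

There is one attempt and no reset: what is moved stays moved. The work goes in short steps, Python scripts to look and compute and a tool call to move; the robot and the scene stay as the last step left them, time stands still between calls to the robot, and variables do not carry over. Pictures are saved under pics/ and viewed, at most 10 in all, crops included, and the job is handed in when it is done.

Besides the shell and the picture viewer there is one more tool, called after "Request:" as name(argument=value, ...) on one line, values as JSON. apply_moves: Moves the arm, as the interface text tells. Its arguments: {"type":"object","properties":{"rows":{"type":"array","items":{"type":"array"}},"newtons":{"type":"number"}},"required":["rows"]}

```bash
mkdir -p pics
cat > h.py <<'E'
import numpy as np, cv2
from workcell import arm
def cap(n,fn):
    f=arm.grab_frame(n); cv2.imwrite(fn,f["image"]); 
    np.savez(fn+'.npz',**{k:np.array(v) for k,v in f.items()}); return f
def load(fn):
    return dict(np.load(fn+'.npz'))
def K(f): return np.array([[f["fx"],0,f["cx"]],[0,f["fy"],f["cy"]],[0,0,1]],float)
def ray(f,u,v):
    p=cv2.undistortPoints(np.array([[[u,v]]],float),K(f),np.array(f["dist_coeffs"],float))[0,0]
    T=np.array(f["T"]); d=T[:3,:3]@np.array([p[0],-p[1],-1]); return T[:3,3],d
def at(f,u,v,z):
    o,d=ray(f,u,v); return o+d*(z-o[2])/d[2]
def proj(f,P):
    T=np.array(f["T"]); c=T[:3,:3].T@(np.array(P,float)-T[:3,3]); c=np.array([c[0],-c[1],-c[2]])
    return cv2.projectPoints(c.reshape(1,1,3),np.zeros(3),np.zeros(3),K(f),np.array(f["dist_coeffs"],float))[0].ravel()
def st():
    s=arm.state(); np.set_printoptions(precision=4,suppress=True)
    for k in("clock","joints","ee_pos","eef_rot","force","moment","finger_gap","grasp_force"): print(k,np.round(s[k],4))
E
python3 - <<'E'
from h import *
for n in("side","top"):
    f=cap(n,f"pics/{n}1.png"); print(n,np.round(f["T"],3),f["fx"],f["cx"],f["cy"],f["dist_coeffs"])
st()
E
```

```text
side [[-0.55   0.314 -0.774 -0.119]
 [-0.835 -0.222  0.503  0.334]
 [-0.013  0.923  0.384  0.418]
 [ 0.     0.     0.     1.   ]] 481.936662005426 313.32075935935256 250.00912285011822 [-0.00807924  0.          0.          0.          0.        ]
top [[-0.109  0.974 -0.199  0.35 ]
 [-0.994 -0.108  0.018 -0.077]
 [-0.004  0.2    0.98   0.936]
 [ 0.     0.     0.     1.   ]] 483.6936347798372 326.8895418402115 234.71333838843253 [-0.05032347  0.          0.          0.          0.        ]
clock 0.1
joints [ 0.9669  0.159   1.5981 -0.      1.3862 -0.2101]
ee_pos [0.2203 0.5305 0.2137]
eef_rot [-0.0003  0.1956  0.9807 -0.0008]
force [-0.2563 -0.2367  0.0186]
moment [-0.0038 -0.02    0.0434]
finger_gap 0.0916
grasp_force 0.0
```

View pics/top1.png

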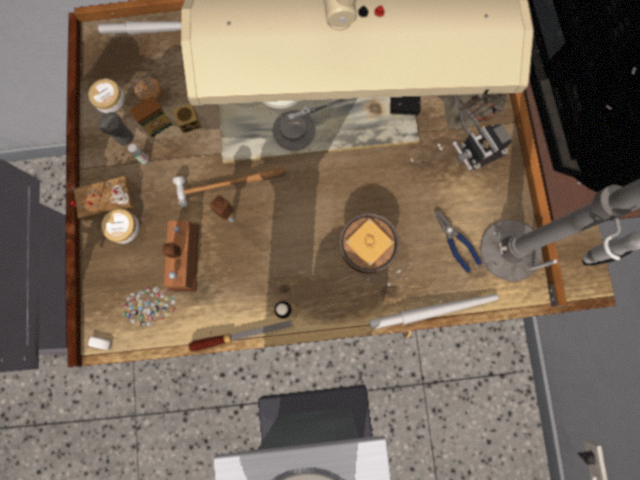

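View pics/side1.png

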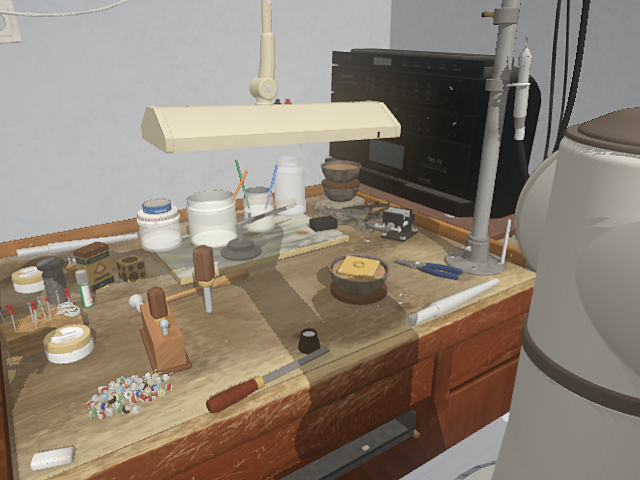

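Run:
```python
import cv2,numpy as np
t=cv2.imread('pics/top1.png');s=cv2.imread('pics/side1.png')
a=cv2.resize(t[205:305,150:250],(400,400),interpolation=cv2.INTER_CUBIC)
b=cv2.resize(t[195:295,320:420],(400,400),interpolation=cv2.INTER_CUBIC)
cv2.imwrite('pics/c1.png',np.hstack([a,b]))
a=cv2.resize(s[235:385,110:230],(400,500),interpolation=cv2.INTER_CUBIC)
b=cv2.resize(s[235:325,310:406],(400,375),interpolation=cv2.INTER_CUBIC)
b=np.vstack([b,np.zeros((125,400,3),np.uint8)])
cv2.imwrite('pics/c2.png',np.hstack([a,b]))
```

```text
(no output)
```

View pics/c1.png

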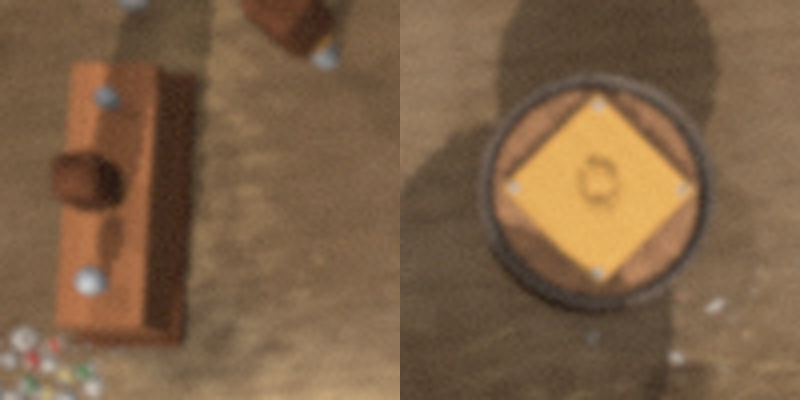

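View pics/c2.png

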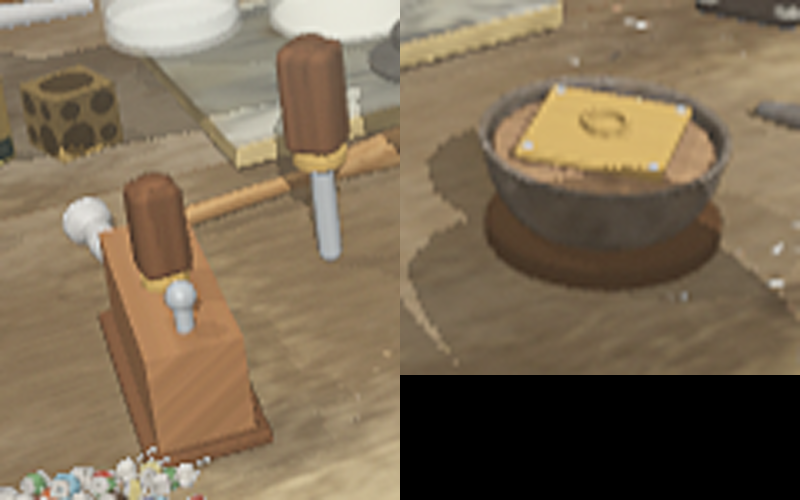

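Run:
```python
from h import *
np.set_printoptions(precision=4,suppress=True)
t=load('pics/top1.png');s=load('pics/side1.png')
c=lambda x,y:(150+(x+.5)/4-.5,205+(y+.5)/4-.5)
b=lambda x,y:(320+(x-400+.5)/4-.5,195+(y+.5)/4-.5)
for p in[(72,62),(155,65),(57,325),(143,328)]: print('blk',at(t,*c(*p),.052))
for p in[(106,97),(90,280)]: print('punch',at(t,*c(*p),.074))
print('handle top',at(t,*c(87,181),.104))
P=[(598,93),(697,188),(600,285),(505,187)]
Q=[at(t,*b(*p),.0555) for p in P];print('plate',*Q,np.mean(Q,0))
e=np.array(Q); print(np.linalg.norm(e-np.roll(e,1,0),axis=1), [np.degrees(np.arctan2(*(e[i]-e[i-1])[1::-1])) for i in range(4)])
print('cup',at(t,*b(599,182),.0595))
# side: 
d=lambda x,y:(110+x*.3,235+y*.3); g=lambda x,y:(310+(x-400)*.24,235+y*.24)
for p in[(152,188),(185,325)]: print('side handle top/punch',at(s,*d(*p),.104),at(s,*d(*p),.074))
R=[at(s,*g(*p),.0555) for p in[(556,88),(691,108),(657,172),(517,157)]];print('platS',*R,np.mean(R,0)); e=np.array(R);print(np.linalg.norm(e-np.roll(e,1,0),axis=1))
def tri(f1,u1,f2,u2):
    o1,d1=ray(f1,*u1);o2,d2=ray(f2,*u2)
    A=np.c_[d1,-d2];k=np.linalg.lstsq(A,o2-o1,rcond=None)[0];a=o1+d1*k[0];b_=o2+d2*k[1];return (a+b_)/2,np.linalg.norm(a-b_)
print('tri cup',tri(t,b(599,182),s,g(604,121)))
# corners: top order up,right,down,left ; 
for i,p in enumerate([(556,88),(691,108),(657,172),(517,157)]):
    print([ (np.round(tri(t,b(*q),s,g(*p))[0],4),round(tri(t,b(*q),s,g(*p))[1],4)) for q in [P[i]]])
```

```text
blk [0.5906 0.2027 0.052 ]
blk [0.5847 0.1634 0.052 ]
blk [0.467  0.2152 0.052 ]
blk [0.4614 0.1755 0.052 ]
punch [0.5663 0.1807 0.074 ]
punch [0.4828 0.192  0.074 ]
handle top [0.522  0.1819 0.104 ]
plate [ 0.552  -0.1754  0.0555] [ 0.5021 -0.2153  0.0555] [ 0.4621 -0.1648  0.0555] [ 0.5123 -0.1269  0.0555] [ 0.5071 -0.1706  0.0555]
[0.0626 0.0639 0.0643 0.0629] [np.float64(-50.727550139759565), np.float64(-141.380751860072), np.float64(128.3880125962374), np.float64(37.07598395477489)]
cup [ 0.5092 -0.1701  0.0595]
side handle top/punch [0.5148 0.1905 0.104 ] [0.5754 0.1768 0.074 ]
side handle top/punch [0.3996 0.2127 0.104 ] [0.4491 0.201  0.074 ]
platS [ 0.5487 -0.1764  0.0555] [ 0.4965 -0.2117  0.0555] [ 0.4547 -0.1576  0.0555] [ 0.4996 -0.1187  0.0555] [ 0.4999 -0.1661  0.0555]
[0.0757 0.0631 0.0684 0.0594]
tri cup (array([ 0.5092, -0.1714,  0.055 ]), np.float64(0.0022866361007033843))
[(array([ 0.5513, -0.1766,  0.0547]), np.float64(0.0028))]
[(array([ 0.5023, -0.2162,  0.0523]), np.float64(0.0011))]
[(array([ 0.463 , -0.1651,  0.0501]), np.float64(0.0007))]
[(array([ 0.5133, -0.1279,  0.0478]), np.float64(0.0014))]
```

Request:
apply_moves(rows=[[1,[0.03,-0.034,0],[0,0,0.03]],[1,[0.06,-0.068,0],[0,0,0.06]],[1,[0.09,-0.102,0],[0,0,0.09]],[1,[0.12,-0.136,0],[0,0,0.12]],[1,[0.15,-0.17,0],[0,0,0.15]]])

```text
clock: 0.6
ee_pos: [0.3713, 0.3594, 0.2142]
eef_rot: [-0.0, 0.121, 0.993, -0.0]
force: [0.7, 0.5, 0.6]
finger_gap: 0.092
grasp_force: 0.0
```

Request:
apply_moves(rows=[[1,[0.03,-0.034,0],[0,0,0.03]],[1,[0.06,-0.068,0],[0,0,0.06]],[1,[0.09,-0.102,0],[0,0,0.09]],[1,[0.12,-0.136,-0.02],[0,0,0.12]],[1,[0.154,-0.173,-0.04],[0,0,0.12]]])

```text
clock: 1.1
ee_pos: [0.5232, 0.1892, 0.1758]
eef_rot: [0.0, 0.062, 0.998, 0.0]
force: [0.7, 0.9, -0.0]
finger_gap: 0.0919
grasp_force: 0.0
```

Run:
```python
from h import *
s=cap('side','pics/s2.png');t=cap('top','pics/t2.png');st()
x=arm.state();
from scipy.spatial.transform import Rotation as R
q=x['eef_rot'];print(R.from_quat([q[1],q[2],q[3],q[0]]).as_matrix())
a=cv2.resize(s['image'][220:385,100:230],(394,500),interpolation=cv2.INTER_CUBIC)
b=cv2.resize(t['image'][170:300,120:220],(385,500),interpolation=cv2.INTER_CUBIC)
cv2.imwrite('pics/c3.png',np.hstack([a,b]))
```

```text
clock 1.2
joints [ 0.1256  0.1464  1.6951 -0.0016  1.305  -1.3153]
ee_pos [0.5229 0.1864 0.1727]
eef_rot [-0.0022  0.0647  0.9979 -0.0012]
force [0.325  0.2537 0.4289]
moment [0.0044 0.0176 0.0027]
finger_gap 0.0922
grasp_force 0.0
[[-0.9916  0.1291 -0.0046]
 [ 0.1291  0.9916 -0.0021]
 [ 0.0043 -0.0027 -1.    ]]
```

View pics/c3.png

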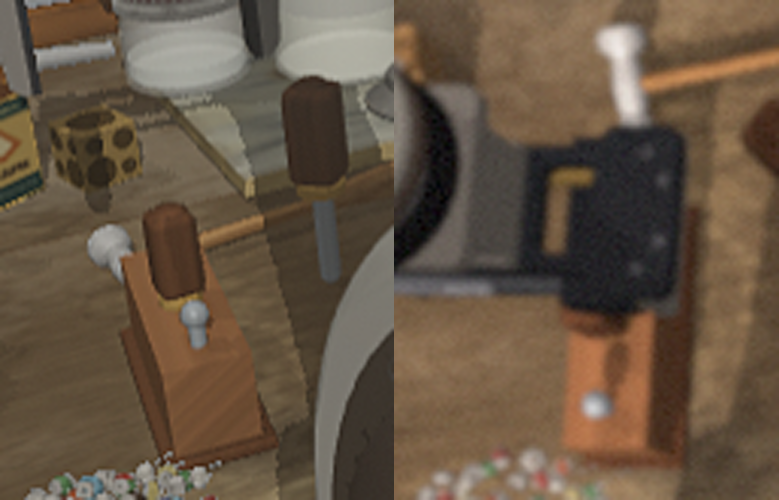

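Run:
```python
from h import *
np.set_printoptions(precision=4,suppress=True)
s=load('pics/s2.png');t=load('pics/t2.png')
for z in(.173,.104,.075,.0575): 
    u=proj(s,[.523,.1865,z]);print(z,u,(u-[100,220])*500/165)
# lines: handle edges at mid height z~.08 : crop px left 150,right 195..
c=lambda x,y:(100+x*.33,220+y*.33)
for p,z in[((172,208),.104),((181,300),.0575),((195,312),.074),((175,253),.08)]: print(p,at(s,*c(*p),z), proj(s,[.525,.187,z]))
print('big',at(s,*c(315,85),.13),at(s,*c(328,280),.0), at(t,222,208,.13))
```

```text
0.173 [149.8098 243.9258] [150.9388  72.5023]
0.104 [156.7155 288.4945] [171.8652 207.559 ]
0.075 [159.4685 306.2209] [180.2077 261.2754]
0.0575 [161.0895 316.6472] [185.1197 292.8704]
(172, 208) [0.5225 0.1866 0.104 ] [155.9557 288.0624]
(181, 300) [0.5174 0.1902 0.0575] [160.3406 316.1746]
(195, 312) [0.4741 0.1948 0.074 ] [158.8092 306.3632]
(175, 253) [0.5232 0.1883 0.08  ] [158.2457 302.7513]
big [0.5676 0.0946 0.13  ] [0.593  0.0906 0.    ] [0.5803 0.0828 0.13  ]
```

Request:
apply_moves(rows=[[1,[0,0,-0.035],[0,0,0]],[1,[0,0,-0.07],[0,0,0]],[1,[0,0,-0.1],[0,0,0]],[1,[0,0,-0.114],[0,0,0]],[1,[0,0,-0.114],[0,0,0]]])

```text
clock: 1.7
ee_pos: [0.5199, 0.1911, 0.0602]
eef_rot: [-0.002, 0.062, 0.998, -0.0]
force: [-1.0, -0.1, 0.5]
finger_gap: 0.0919
grasp_force: 0.0
```

Request:
apply_moves(rows=[[0,[0,0,0],[0,0,0]],[0,[0,0,0],[0,0,0]],[0,[0,0,0],[0,0,0]],[0,[0,0,0],[0,0,0]],[0,[0,0,0],[0,0,0]]], newtons=45)

```text
clock: 2.2
ee_pos: [0.5224, 0.1908, 0.0627]
eef_rot: [0.0, 0.062, 0.998, 0.0]
force: [-0.6, -0.5, 0.0]
finger_gap: 0.0541
grasp_force: 0.0
```

Request:
apply_moves(rows=[[0,[0,0,0],[0,0,0]],[0,[0,0,0],[0,0,0]],[0,[0,0,0],[0,0,0]],[0,[0,0,0],[0,0,0]],[0,[0,0,0],[0,0,0]]])

```text
clock: 2.7
ee_pos: [0.522, 0.1907, 0.062]
eef_rot: [-0.0, 0.062, 0.998, -0.0]
force: [-1.1, -0.7, -0.3]
finger_gap: 0.0222
grasp_force: 44.2
```

```bash
python3 -c "
from h import *
st()"
```

```text
clock 2.7
joints [ 0.1329  0.2787  1.7782 -0.0001  1.0849 -1.3141]
ee_pos [0.522  0.1907 0.062 ]
eef_rot [-0.0001  0.0618  0.9981 -0.0001]
force [-1.0562 -0.6553 -0.2897]
moment [-0.056   0.0414  0.0061]
finger_gap 0.0222
grasp_force 44.1826
```

Request:
apply_moves(rows=[[0,[0,0,0.01],[0,0,0]],[0,[0,0,0.03],[0,0,0]],[0,[0,0,0.055],[0,0,0]],[0,[0,0,0.085],[0,0,0]],[0,[0,0,0.11],[0,0,0]]])

```text
clock: 3.2
ee_pos: [0.5223, 0.1908, 0.1743]
eef_rot: [0.001, 0.062, 0.998, 0.0]
force: [-0.3, 0.1, -0.0]
finger_gap: 0.0221
grasp_force: 44.2
```

Request:
apply_moves(rows=[[0,[-0.003,-0.03,0],[0,0,0]],[0,[-0.006,-0.065,0],[0,0,0]],[0,[-0.009,-0.105,0],[0,0,0]],[0,[-0.012,-0.145,0],[0,0,0]],[0,[-0.014,-0.185,0],[0,0,0]]])

```text
clock: 3.7
ee_pos: [0.5077, 0.0044, 0.1728]
eef_rot: [0.0, 0.062, 0.998, -0.0]
force: [0.3, 0.3, -1.3]
finger_gap: 0.0221
grasp_force: 44.2
```

Request:
apply_moves(rows=[[0,[0,-0.04,0],[0,0,0]],[0,[0,-0.08,0],[0,0,0]],[0,[0,-0.12,0],[0,0,0]],[0,[0,-0.155,0],[0,0,0]],[0,[0,-0.173,0],[0,0,0]]])

```text
clock: 4.2
ee_pos: [0.5079, -0.1698, 0.1728]
eef_rot: [0.0, 0.063, 0.998, -0.0]
force: [-0.8, 0.1, -1.4]
finger_gap: 0.022
grasp_force: 44.2
```

Request:
apply_moves(rows=[[0,[0,0,0],[0,0,0]],[0,[0,0,0],[0,0,0]],[0,[0,0,0],[0,0,0]],[0,[0,0,0],[0,0,0]],[0,[0,0,0],[0,0,0]]])

```text
clock: 4.7
ee_pos: [0.5082, -0.1662, 0.1721]
eef_rot: [-0.0, 0.061, 0.998, 0.0]
force: [-0.2, -1.2, -0.9]
finger_gap: 0.0223
grasp_force: 44.2
```

Run:
```python
from h import *
st()
s=cap('side','pics/s3.png');st();t=cap('top','pics/t3.png');st()
a=cv2.resize(s['image'][195:315,300:420],(500,500),interpolation=cv2.INTER_CUBIC)
b=cv2.resize(t['image'][195:295,340:400],(300,500),interpolation=cv2.INTER_CUBIC)
cv2.imwrite('pics/c4.png',np.hstack([a,b]))
```

```text
clock 4.7
joints [-0.5424  0.0905  1.7574  0.0001  1.2938 -1.9909]
ee_pos [ 0.5082 -0.1662  0.1721]
eef_rot [-0.      0.0612  0.9981  0.0001]
force [-0.2372 -1.1501 -0.9294]
moment [0.035  0.012  0.0069]
finger_gap 0.0223
grasp_force 44.1829
clock 4.75
joints [-0.5428  0.0906  1.7573  0.0001  1.2938 -1.9909]
ee_pos [ 0.5081 -0.1665  0.1721]
eef_rot [-0.      0.0613  0.9981  0.0001]
force [ 0.0453 -0.4259 -1.3944]
moment [-0.0033  0.0212  0.0249]
finger_gap 0.0224
grasp_force 44.183
clock 4.8
joints [-0.543   0.0907  1.7572  0.0001  1.2937 -1.991 ]
ee_pos [ 0.5082 -0.1666  0.1721]
eef_rot [0.     0.0614 0.9981 0.    ]
force [ 0.1025 -0.8085 -1.4547]
moment [ 0.031  -0.0615 -0.0178]
finger_gap 0.0223
grasp_force 44.1829
```

View pics/c4.png

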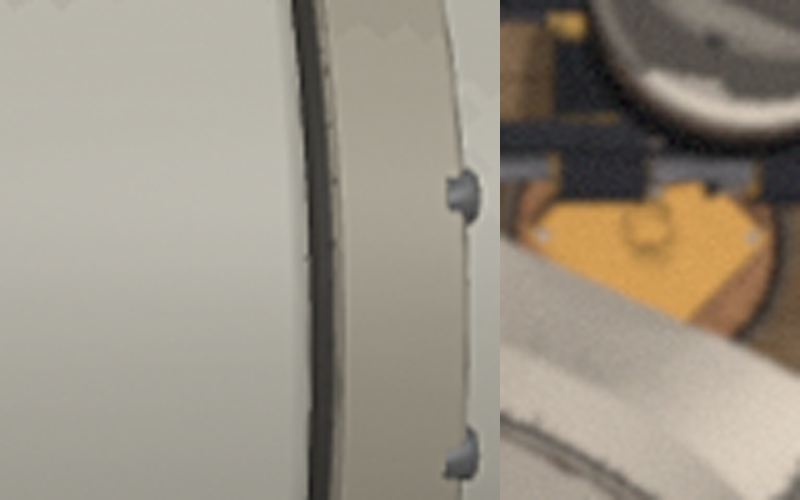

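Request:
apply_moves(rows=[[0,[0.01,0.006,-0.01],[0,0,0]],[0,[0.02,0.012,-0.025],[0,0,0]],[0,[0.02,0.012,-0.043],[0,0,0]],[0,[0.02,0.012,-0.053],[0,0,0]],[0,[0.02,0.012,-0.053],[0,0,0]]])

```text
clock: 5.3
ee_pos: [0.5269, -0.1542, 0.1168]
eef_rot: [-0.002, 0.062, 0.998, 0.001]
force: [-0.4, 0.3, -1.7]
finger_gap: 0.0218
grasp_force: 44.2
```

Request:
apply_moves(rows=[[0,[0,0,-0.0005],[0,0,0]],[0,[0,0,-0.001],[0,0,0]],[0,[0,0,-0.0015],[0,0,0]],[0,[0,0,-0.002],[0,0,0]],[0,[0,0,-0.0025],[0,0,0]]])

```text
clock: 5.8
ee_pos: [0.5282, -0.1554, 0.117]
eef_rot: [0.0, 0.062, 0.998, -0.0]
force: [0.1, 0.5, -1.1]
finger_gap: 0.0222
grasp_force: 44.2
```

Request:
apply_moves(rows=[[0,[0,0,-0.0005],[0,0,0]],[0,[0,0,-0.001],[0,0,0]],[0,[0,0,-0.0015],[0,0,0]],[0,[0,0,-0.002],[0,0,0]],[0,[0,0,-0.0025],[0,0,0]]])

```text
clock: 6.3
ee_pos: [0.5281, -0.1552, 0.1141]
eef_rot: [-0.0, 0.062, 0.998, -0.0]
force: [-0.5, -0.2, -1.1]
finger_gap: 0.0223
grasp_force: 44.2
```

Request:
apply_moves(rows=[[0,[0,0,-0.0005],[0,0,0]],[0,[0,0,-0.001],[0,0,0]],[0,[0,0,-0.0015],[0,0,0]],[0,[0,0,-0.002],[0,0,0]],[0,[0,0,-0.002],[0,0,0]]])

```text
clock: 6.8
ee_pos: [0.528, -0.1552, 0.112]
eef_rot: [-0.0, 0.062, 0.998, 0.0]
force: [-0.3, 0.6, -1.4]
finger_gap: 0.022
grasp_force: 44.2
```

Request:
apply_moves(rows=[[0,[0,0,-0.0005],[0,0,0]],[0,[0,0,-0.001],[0,0,0]],[0,[0,0,-0.0015],[0,0,0]],[0,[0,0,-0.002],[0,0,0]],[0,[0,0,-0.002],[0,0,0]]])

```text
clock: 7.3
ee_pos: [0.528, -0.1552, 0.11]
eef_rot: [-0.0, 0.062, 0.998, 0.0]
force: [0.3, 0.1, -1.7]
finger_gap: 0.022
grasp_force: 44.2
```

Request:
apply_moves(rows=[[0,[0,0,-0.0005],[0,0,0]],[0,[0,0,-0.001],[0,0,0]],[0,[0,0,-0.0015],[0,0,0]],[0,[0,0,-0.002],[0,0,0]],[0,[0,0,-0.002],[0,0,0]]])

```text
clock: 7.8
ee_pos: [0.5283, -0.1554, 0.1086]
eef_rot: [0.0, 0.062, 0.998, -0.0]
force: [-1.6, 0.3, 3.4]
finger_gap: 0.0224
grasp_force: 44.2
```

Request:
apply_moves(rows=[[0,[0,0,0],[0,0,0]],[0,[0,0,0],[0,0,0]],[0,[0,0,0],[0,0,0]],[0,[0,0,0],[0,0,0]],[0,[0,0,0],[0,0,0]]])

```text
clock: 8.3
ee_pos: [0.5283, -0.1554, 0.1085]
eef_rot: [0.0, 0.062, 0.998, -0.0]
force: [-1.5, 0.4, 5.6]
finger_gap: 0.0221
grasp_force: 44.2
```

Request:
apply_moves(rows=[[0,[0,0,0.003],[0,0,0]],[0,[0,0,0.006],[0,0,0]],[0,[0,0,0.012],[0,0,0]],[0,[-0.008,-0.006,0.012],[0,0,0]],[0,[-0.02,-0.016,0.012],[0,0,0]]])

```text
clock: 8.8
ee_pos: [0.5076, -0.1715, 0.1202]
eef_rot: [0.0, 0.061, 0.998, -0.0]
force: [-0.7, -0.6, -1.8]
finger_gap: 0.022
grasp_force: 44.2
```

Request:
apply_moves(rows=[[0,[-0.012,-0.009,0],[0,0,0]],[0,[-0.02,-0.016,0],[0,0,0]],[0,[-0.02,-0.016,-0.004],[0,0,0]],[0,[-0.02,-0.016,-0.006],[0,0,0]],[0,[-0.02,-0.016,-0.006],[0,0,0]]])

```text
clock: 9.3
ee_pos: [0.4879, -0.1869, 0.1136]
eef_rot: [-0.0, 0.062, 0.998, 0.0]
force: [0.4, 0.4, -1.7]
finger_gap: 0.0221
grasp_force: 44.2
```

Request:
apply_moves(rows=[[0,[0,0,-0.0005],[0,0,0]],[0,[0,0,-0.001],[0,0,0]],[0,[0,0,-0.0015],[0,0,0]],[0,[0,0,-0.002],[0,0,0]],[0,[0,0,-0.002],[0,0,0]]])

```text
clock: 9.8
ee_pos: [0.4881, -0.1872, 0.1121]
eef_rot: [-0.0, 0.062, 0.998, 0.0]
force: [-0.9, 0.1, -1.3]
finger_gap: 0.0221
grasp_force: 44.2
```

Request:
apply_moves(rows=[[0,[0,0,-0.0005],[0,0,0]],[0,[0,0,-0.001],[0,0,0]],[0,[0,0,-0.0015],[0,0,0]],[0,[0,0,-0.002],[0,0,0]],[0,[0,0,-0.002],[0,0,0]]])

```text
clock: 10.3
ee_pos: [0.488, -0.1872, 0.11]
eef_rot: [-0.0, 0.062, 0.998, 0.0]
force: [0.0, 0.5, -0.8]
finger_gap: 0.0224
grasp_force: 44.2
```

Request:
apply_moves(rows=[[0,[0,0,-0.0005],[0,0,0]],[0,[0,0,-0.001],[0,0,0]],[0,[0,0,-0.0015],[0,0,0]],[0,[0,0,-0.002],[0,0,0]],[0,[0,0,-0.002],[0,0,0]]])

```text
clock: 10.8
ee_pos: [0.488, -0.1872, 0.108]
eef_rot: [-0.0, 0.062, 0.998, 0.0]
force: [-0.0, 0.5, -1.1]
finger_gap: 0.022
grasp_force: 44.2
```

Request:
apply_moves(rows=[[0,[0,0,-0.0005],[0,0,0]],[0,[0,0,-0.001],[0,0,0]],[0,[0,0,-0.0015],[0,0,0]],[0,[0,0,-0.002],[0,0,0]],[0,[0,0,-0.002],[0,0,0]]])

```text
clock: 11.3
ee_pos: [0.4881, -0.1873, 0.1062]
eef_rot: [0.0, 0.062, 0.998, -0.0]
force: [-0.3, -0.3, 0.1]
finger_gap: 0.0226
grasp_force: 44.2
```

Request:
apply_moves(rows=[[0,[0,0,-0.0002],[0,0,0]],[0,[0,0,-0.0005],[0,0,0]],[0,[0,0,-0.0005],[0,0,0]],[0,[0,0,-0.0005],[0,0,0]],[0,[0,0,-0.0005],[0,0,0]]])

```text
clock: 11.8
ee_pos: [0.4883, -0.1873, 0.106]
eef_rot: [0.0, 0.062, 0.998, -0.0]
force: [-1.2, 0.5, 4.3]
finger_gap: 0.0222
grasp_force: 44.2
```

Request:
apply_moves(rows=[[0,[0,0,0.004],[0,0,0]],[0,[0,0,0.01],[0,0,0]],[0,[0.012,-0.002,0.01],[0,0,0]],[0,[0.024,-0.004,0.01],[0,0,0]],[0,[0.036,-0.004,0.01],[0,0,0]]])

```text
clock: 12.3
ee_pos: [0.5245, -0.1915, 0.1158]
eef_rot: [0.0, 0.062, 0.998, -0.0]
force: [-0.6, 1.4, -0.8]
finger_gap: 0.0221
grasp_force: 44.2
```

Request:
apply_moves(rows=[[0,[0,0,0],[0,0,0]],[0,[0,0,-0.0005],[0,0,0]],[0,[0,0,-0.0015],[0,0,0]],[0,[0,0,-0.0025],[0,0,0]],[0,[0,0,-0.0025],[0,0,0]]])

```text
clock: 12.8
ee_pos: [0.5236, -0.1911, 0.1129]
eef_rot: [-0.0, 0.062, 0.998, 0.0]
force: [-0.3, -0.1, -1.3]
finger_gap: 0.0222
grasp_force: 44.2
```

Request:
apply_moves(rows=[[0,[0,0,-0.0005],[0,0,0]],[0,[0,0,-0.001],[0,0,0]],[0,[0,0,-0.0015],[0,0,0]],[0,[0,0,-0.002],[0,0,0]],[0,[0,0,-0.002],[0,0,0]]])

```text
clock: 13.3
ee_pos: [0.524, -0.1912, 0.111]
eef_rot: [-0.0, 0.062, 0.998, 0.0]
force: [-0.6, 0.2, -1.5]
finger_gap: 0.0224
grasp_force: 44.2
```

Request:
apply_moves(rows=[[0,[0,0,-0.0005],[0,0,0]],[0,[0,0,-0.001],[0,0,0]],[0,[0,0,-0.0015],[0,0,0]],[0,[0,0,-0.0015],[0,0,0]],[0,[0,0,-0.0015],[0,0,0]]])

```text
clock: 13.8
ee_pos: [0.524, -0.1912, 0.1096]
eef_rot: [-0.0, 0.062, 0.998, 0.0]
force: [-0.1, 0.5, -0.8]
finger_gap: 0.0222
grasp_force: 44.2
```

Request:
apply_moves(rows=[[0,[0,0,-0.0005],[0,0,0]],[0,[0,0,-0.001],[0,0,0]],[0,[0,0,-0.001],[0,0,0]],[0,[0,0,-0.001],[0,0,0]],[0,[0,0,-0.001],[0,0,0]]])

```text
clock: 14.3
ee_pos: [0.5242, -0.1913, 0.1089]
eef_rot: [0.0, 0.062, 0.998, -0.0]
force: [0.0, 0.7, 1.6]
finger_gap: 0.0221
grasp_force: 44.2
```

Request:
apply_moves(rows=[[0,[0,0,-0.0004],[0,0,0]],[0,[0,0,-0.0008],[0,0,0]],[0,[0,0,-0.0012],[0,0,0]],[0,[0,0,-0.0015],[0,0,0]],[0,[0,0,-0.0015],[0,0,0]]])

```text
clock: 14.8
ee_pos: [0.5244, -0.1914, 0.1078]
eef_rot: [0.0, 0.062, 0.998, -0.0]
force: [-1.5, 0.0, 6.0]
finger_gap: 0.0222
grasp_force: 44.2
```

Request:
apply_moves(rows=[[0,[0,0,-0.0003],[0,0,0]],[0,[0,0,-0.0006],[0,0,0]],[0,[0,0,-0.0006],[0,0,0]],[0,[0,0,-0.0006],[0,0,0]],[0,[0,0,-0.0006],[0,0,0]]])

```text
clock: 15.3
ee_pos: [0.5244, -0.1914, 0.1072]
eef_rot: [0.0, 0.062, 0.998, -0.0]
force: [-1.3, -0.3, 5.4]
finger_gap: 0.0216
grasp_force: 44.2
```

Request:
apply_moves(rows=[[0,[0,0,0.004],[0,0,0]],[0,[0,0,0.009],[0,0,0]],[0,[0.001,0.012,0.009],[0,0,0]],[0,[0.003,0.024,0.009],[0,0,0]],[0,[0.004,0.036,0.009],[0,0,0]]])

```text
clock: 15.8
ee_pos: [0.528, -0.1537, 0.1152]
eef_rot: [-0.0, 0.062, 0.998, 0.0]
force: [0.4, -1.6, -0.7]
finger_gap: 0.0224
grasp_force: 44.2
```

Request:
apply_moves(rows=[[0,[0,0,-0.001],[0,0,0]],[0,[0,0,-0.003],[0,0,0]],[0,[0,0,-0.005],[0,0,0]],[0,[0,0,-0.006],[0,0,0]],[0,[0,0,-0.0065],[0,0,0]]])

```text
clock: 16.3
ee_pos: [0.5279, -0.1555, 0.1088]
eef_rot: [-0.0, 0.062, 0.998, 0.0]
force: [-0.5, 0.5, -0.7]
finger_gap: 0.0224
grasp_force: 44.2
```

Request:
apply_moves(rows=[[0,[0,0,-0.0003],[0,0,0]],[0,[0,0,-0.0006],[0,0,0]],[0,[0,0,-0.0009],[0,0,0]],[0,[0,0,-0.001],[0,0,0]],[0,[0,0,-0.001],[0,0,0]]])

```text
clock: 16.8
ee_pos: [0.5282, -0.1555, 0.1084]
eef_rot: [0.0, 0.062, 0.998, -0.0]
force: [-2.5, -0.4, 3.1]
finger_gap: 0.0224
grasp_force: 44.2
```

Request:
apply_moves(rows=[[0,[0,0,-0.0004],[0,0,0]],[0,[0,0,-0.0008],[0,0,0]],[0,[0,0,-0.0012],[0,0,0]],[0,[0,0,-0.0014],[0,0,0]],[0,[0,0,-0.0014],[0,0,0]]])

```text
clock: 17.3
ee_pos: [0.5283, -0.1555, 0.1074]
eef_rot: [0.0, 0.062, 0.998, -0.0]
force: [-3.1, -0.5, 5.3]
finger_gap: 0.0221
grasp_force: 44.2
```

Request:
apply_moves(rows=[[0,[0,0,-0.0003],[0,0,0]],[0,[0,0,-0.0003],[0,0,0]],[0,[0,0,-0.0003],[0,0,0]],[0,[0,0,-0.0003],[0,0,0]],[0,[0,0,-0.0003],[0,0,0]]])

```text
clock: 17.8
ee_pos: [0.5283, -0.1555, 0.1071]
eef_rot: [0.0, 0.062, 0.998, -0.0]
force: [-3.0, 0.0, 6.9]
finger_gap: 0.022
grasp_force: 44.2
```

Request:
apply_moves(rows=[[0,[0,0,0.005],[0,0,0]],[0,[0,0,0.013],[0,0,0]],[0,[-0.012,-0.01,0.013],[0,0,0]],[0,[-0.026,-0.021,0.013],[0,0,0]],[0,[-0.04,-0.032,0.013],[0,0,0]]])

```text
clock: 18.3
ee_pos: [0.4869, -0.188, 0.1192]
eef_rot: [-0.0, 0.062, 0.998, -0.0]
force: [0.3, 0.9, -1.0]
finger_gap: 0.022
grasp_force: 44.2
```

Request:
apply_moves(rows=[[0,[0,0,-0.003],[0,0,0]],[0,[0,0,-0.007],[0,0,0]],[0,[0,0,-0.01],[0,0,0]],[0,[0,0,-0.0106],[0,0,0]],[0,[0,0,-0.0106],[0,0,0]]])

```text
clock: 18.8
ee_pos: [0.4882, -0.1868, 0.1084]
eef_rot: [-0.0, 0.062, 0.998, 0.0]
force: [-0.3, -0.1, -0.4]
finger_gap: 0.0216
grasp_force: 44.2
```

Request:
apply_moves(rows=[[0,[0,0,-0.0004],[0,0,0]],[0,[0,0,-0.0008],[0,0,0]],[0,[0,0,-0.0012],[0,0,0]],[0,[0,0,-0.0014],[0,0,0]],[0,[0,0,-0.0014],[0,0,0]]])

```text
clock: 19.3
ee_pos: [0.4881, -0.1872, 0.1073]
eef_rot: [0.0, 0.062, 0.998, -0.0]
force: [-0.2, -0.1, -0.4]
finger_gap: 0.0223
grasp_force: 44.2
```

Request:
apply_moves(rows=[[0,[0,0,-0.0004],[0,0,0]],[0,[0,0,-0.0004],[0,0,0]],[0,[0,0,-0.0004],[0,0,0]],[0,[0,0,-0.0004],[0,0,0]],[0,[0,0,-0.0004],[0,0,0]]])

```text
clock: 19.8
ee_pos: [0.4881, -0.1873, 0.107]
eef_rot: [0.0, 0.062, 0.998, -0.0]
force: [-0.5, -0.8, -0.2]
finger_gap: 0.0219
grasp_force: 44.2
```

Request:
apply_moves(rows=[[0,[0,0,0.005],[0,0,0]],[0,[0,0,0.008],[0,0,0]],[0,[0.001,0.012,0.008],[0,0,0]],[0,[0.003,0.024,0.008],[0,0,0]],[0,[0.004,0.036,0.008],[0,0,0]]])

```text
clock: 20.3
ee_pos: [0.4921, -0.1498, 0.1148]
eef_rot: [-0.0, 0.062, 0.998, 0.0]
force: [0.6, 0.8, -0.5]
finger_gap: 0.0221
grasp_force: 44.2
```

Request:
apply_moves(rows=[[0,[0,0,-0.002],[0,0,0]],[0,[0,0,-0.004],[0,0,0]],[0,[0,0,-0.006],[0,0,0]],[0,[0,0,-0.0067],[0,0,0]],[0,[0,0,-0.0067],[0,0,0]]])

```text
clock: 20.8
ee_pos: [0.4919, -0.1515, 0.108]
eef_rot: [-0.0, 0.062, 0.998, 0.0]
force: [-0.1, 0.4, 0.2]
finger_gap: 0.0222
grasp_force: 44.2
```

Request:
apply_moves(rows=[[0,[0,0,-0.0003],[0,0,0]],[0,[0,0,-0.0006],[0,0,0]],[0,[0,0,-0.0009],[0,0,0]],[0,[0,0,-0.0009],[0,0,0]],[0,[0,0,-0.0009],[0,0,0]]])

```text
clock: 21.3
ee_pos: [0.4921, -0.1513, 0.1074]
eef_rot: [0.0, 0.062, 0.998, -0.0]
force: [0.6, 1.5, -0.6]
finger_gap: 0.022
grasp_force: 44.2
```

Request:
apply_moves(rows=[[0,[0,0,-0.0004],[0,0,0]],[0,[0,0,-0.0004],[0,0,0]],[0,[0,0,-0.0004],[0,0,0]],[0,[0,0,-0.0004],[0,0,0]],[0,[0,0,-0.0004],[0,0,0]]])

```text
clock: 21.8
ee_pos: [0.4921, -0.1513, 0.1069]
eef_rot: [0.0, 0.062, 0.998, -0.0]
force: [0.2, 0.7, -0.5]
finger_gap: 0.0224
grasp_force: 44.2
```

Request:
apply_moves(rows=[[0,[0,0,-0.0003],[0,0,0]],[0,[0,0,-0.0003],[0,0,0]],[0,[0,0,-0.0003],[0,0,0]],[0,[0,0,-0.0003],[0,0,0]],[0,[0,0,-0.0003],[0,0,0]]])

```text
clock: 22.3
ee_pos: [0.4922, -0.1513, 0.1068]
eef_rot: [0.0, 0.062, 0.998, -0.0]
force: [0.2, 0.7, 1.6]
finger_gap: 0.0219
grasp_force: 44.2
```

Request:
apply_moves(rows=[[0,[0,0,0.005],[0,0,0]],[0,[0,0,0.012],[0,0,0]],[0,[0.01,-0.013,0.012],[0,0,0]],[0,[0.02,-0.026,0.012],[0,0,0]],[0,[0.032,-0.04,0.012],[0,0,0]]])

```text
clock: 22.8
ee_pos: [0.5244, -0.1916, 0.1192]
eef_rot: [0.0, 0.062, 0.998, -0.0]
force: [0.0, -0.3, -0.5]
finger_gap: 0.0221
grasp_force: 44.2
```

Request:
apply_moves(rows=[[0,[0,0,-0.003],[0,0,0]],[0,[0,0,-0.006],[0,0,0]],[0,[0,0,-0.009],[0,0,0]],[0,[0,0,-0.0105],[0,0,0]],[0,[0,0,-0.0105],[0,0,0]]])

```text
clock: 23.3
ee_pos: [0.5236, -0.1906, 0.1078]
eef_rot: [-0.0, 0.062, 0.998, 0.0]
force: [-0.9, 0.2, -1.1]
finger_gap: 0.0222
grasp_force: 44.2
```

Request:
apply_moves(rows=[[0,[0,0,-0.0004],[0,0,0]],[0,[0,0,-0.0008],[0,0,0]],[0,[0,0,-0.0011],[0,0,0]],[0,[0,0,-0.0011],[0,0,0]],[0,[0,0,-0.0011],[0,0,0]]])

```text
clock: 23.8
ee_pos: [0.5242, -0.1912, 0.1073]
eef_rot: [0.0, 0.062, 0.998, 0.0]
force: [-0.9, 0.9, 1.8]
finger_gap: 0.0223
grasp_force: 44.2
```

Request:
apply_moves(rows=[[0,[0,0,-0.0003],[0,0,0]],[0,[0,0,-0.0006],[0,0,0]],[0,[0,0,-0.0006],[0,0,0]],[0,[0,0,-0.0006],[0,0,0]],[0,[0,0,-0.0006],[0,0,0]]])

```text
clock: 24.3
ee_pos: [0.5243, -0.1913, 0.107]
eef_rot: [0.0, 0.062, 0.998, -0.0]
force: [-1.8, 1.1, 4.6]
finger_gap: 0.0225
grasp_force: 44.2
```

Request:
apply_moves(rows=[[0,[0,0,-0.0002],[0,0,0]],[0,[0,0,-0.0002],[0,0,0]],[0,[0,0,-0.0002],[0,0,0]],[0,[0,0,-0.0002],[0,0,0]],[0,[0,0,-0.0002],[0,0,0]]])

```text
clock: 24.8
ee_pos: [0.5243, -0.1913, 0.1069]
eef_rot: [0.0, 0.062, 0.998, -0.0]
force: [-1.7, 2.8, 5.0]
finger_gap: 0.0223
grasp_force: 44.2
```

Request:
apply_moves(rows=[[0,[0,0,0.004],[0,0,0]],[0,[0,0,0.009],[0,0,0]],[0,[0.001,0.012,0.009],[0,0,0]],[0,[0.003,0.024,0.009],[0,0,0]],[0,[0.004,0.036,0.009],[0,0,0]]])

```text
clock: 25.3
ee_pos: [0.528, -0.1538, 0.1149]
eef_rot: [-0.0, 0.062, 0.998, 0.0]
force: [0.2, -0.2, -0.7]
finger_gap: 0.0222
grasp_force: 44.2
```

Request:
apply_moves(rows=[[0,[0,0,-0.002],[0,0,0]],[0,[0,0,-0.004],[0,0,0]],[0,[0,0,-0.006],[0,0,0]],[0,[0,0,-0.0073],[0,0,0]],[0,[0,0,-0.0073],[0,0,0]]])

```text
clock: 25.8
ee_pos: [0.5279, -0.1555, 0.1077]
eef_rot: [-0.0, 0.062, 0.998, 0.0]
force: [0.5, -0.0, -0.9]
finger_gap: 0.0222
grasp_force: 44.2
```

Request:
apply_moves(rows=[[0,[0,0,-0.0004],[0,0,0]],[0,[0,0,-0.0008],[0,0,0]],[0,[0,0,-0.0011],[0,0,0]],[0,[0,0,-0.0011],[0,0,0]],[0,[0,0,-0.0011],[0,0,0]]])

```text
clock: 26.3
ee_pos: [0.5282, -0.1555, 0.1072]
eef_rot: [0.0, 0.062, 0.998, -0.0]
force: [-1.2, 0.1, 2.5]
finger_gap: 0.022
grasp_force: 44.2
```

Request:
apply_moves(rows=[[0,[0,0,-0.0003],[0,0,0]],[0,[0,0,-0.0006],[0,0,0]],[0,[0,0,-0.0006],[0,0,0]],[0,[0,0,-0.0006],[0,0,0]],[0,[0,0,-0.0006],[0,0,0]]])

```text
clock: 26.8
ee_pos: [0.5283, -0.1555, 0.107]
eef_rot: [0.0, 0.062, 0.998, -0.0]
force: [-1.5, -0.1, 5.4]
finger_gap: 0.0218
grasp_force: 44.2
```

Request:
apply_moves(rows=[[0,[0,0,-0.0002],[0,0,0]],[0,[0,0,-0.0002],[0,0,0]],[0,[0,0,-0.0002],[0,0,0]],[0,[0,0,-0.0002],[0,0,0]],[0,[0,0,-0.0002],[0,0,0]]])

```text
clock: 27.3
ee_pos: [0.5284, -0.1555, 0.1068]
eef_rot: [0.0, 0.062, 0.998, -0.0]
force: [-1.9, -0.9, 6.4]
finger_gap: 0.0224
grasp_force: 44.2
```

Request:
apply_moves(rows=[[0,[0,0,0.005],[0,0,0]],[0,[0,0,0.013],[0,0,0]],[0,[-0.012,-0.01,0.013],[0,0,0]],[0,[-0.026,-0.021,0.013],[0,0,0]],[0,[-0.04,-0.032,0.013],[0,0,0]]])

```text
clock: 27.8
ee_pos: [0.4868, -0.1879, 0.1188]
eef_rot: [-0.0, 0.062, 0.998, -0.0]
force: [-0.6, -0.5, -2.1]
finger_gap: 0.0222
grasp_force: 44.2
```

Request:
apply_moves(rows=[[0,[0,0,-0.003],[0,0,0]],[0,[0,0,-0.007],[0,0,0]],[0,[0,0,-0.01],[0,0,0]],[0,[0,0,-0.011],[0,0,0]],[0,[0,0,-0.011],[0,0,0]]])

```text
clock: 28.3
ee_pos: [0.4881, -0.1868, 0.1076]
eef_rot: [-0.0, 0.062, 0.998, 0.0]
force: [0.4, 0.2, -1.5]
finger_gap: 0.0219
grasp_force: 44.2
```

Request:
apply_moves(rows=[[0,[0,0,-0.0004],[0,0,0]],[0,[0,0,-0.0008],[0,0,0]],[0,[0,0,-0.0012],[0,0,0]],[0,[0,0,-0.0014],[0,0,0]],[0,[0,0,-0.0014],[0,0,0]]])

```text
clock: 28.8
ee_pos: [0.4883, -0.1873, 0.107]
eef_rot: [0.0, 0.062, 0.998, -0.0]
force: [0.2, 0.8, 1.8]
finger_gap: 0.0222
grasp_force: 44.2
```

Request:
apply_moves(rows=[[0,[0,0,-0.0002],[0,0,0]],[0,[0,0,-0.0002],[0,0,0]],[0,[0,0,-0.0002],[0,0,0]],[0,[0,0,-0.0002],[0,0,0]],[0,[0,0,-0.0002],[0,0,0]]])

```text
clock: 29.3
ee_pos: [0.4883, -0.1873, 0.1067]
eef_rot: [0.0, 0.062, 0.998, -0.0]
force: [-0.4, 2.5, 4.3]
finger_gap: 0.0223
grasp_force: 44.2
```

Request:
apply_moves(rows=[[0,[0,0,0.005],[0,0,0]],[0,[0,0,0.009],[0,0,0]],[0,[0.001,0.012,0.009],[0,0,0]],[0,[0.003,0.024,0.009],[0,0,0]],[0,[0.004,0.036,0.009],[0,0,0]]])

```text
clock: 29.8
ee_pos: [0.4919, -0.1498, 0.1151]
eef_rot: [-0.0, 0.062, 0.998, 0.0]
force: [0.1, -1.1, -0.5]
finger_gap: 0.0223
grasp_force: 44.2
```

Request:
apply_moves(rows=[[0,[0,0,-0.002],[0,0,0]],[0,[0,0,-0.004],[0,0,0]],[0,[0,0,-0.006],[0,0,0]],[0,[0,0,-0.0075],[0,0,0]],[0,[0,0,-0.0075],[0,0,0]]])

```text
clock: 30.3
ee_pos: [0.4918, -0.1514, 0.1075]
eef_rot: [-0.0, 0.062, 0.998, 0.0]
force: [0.7, -0.1, -1.1]
finger_gap: 0.0224
grasp_force: 44.2
```

Request:
apply_moves(rows=[[0,[0,0,-0.0004],[0,0,0]],[0,[0,0,-0.0008],[0,0,0]],[0,[0,0,-0.0012],[0,0,0]],[0,[0,0,-0.0013],[0,0,0]],[0,[0,0,-0.0013],[0,0,0]]])

```text
clock: 30.8
ee_pos: [0.4922, -0.1514, 0.1069]
eef_rot: [0.0, 0.062, 0.998, -0.0]
force: [-0.6, -0.0, 1.7]
finger_gap: 0.0222
grasp_force: 44.2
```

Request:
apply_moves(rows=[[0,[0,0,-0.0003],[0,0,0]],[0,[0,0,-0.0003],[0,0,0]],[0,[0,0,-0.0003],[0,0,0]],[0,[0,0,-0.0003],[0,0,0]],[0,[0,0,-0.0003],[0,0,0]]])

```text
clock: 31.3
ee_pos: [0.4923, -0.1514, 0.1067]
eef_rot: [0.0, 0.062, 0.998, -0.0]
force: [-1.6, -1.0, 5.6]
finger_gap: 0.0223
grasp_force: 44.2
```

Request:
apply_moves(rows=[[0,[0,0,0.01],[0,0,0]],[0,[0,0,0.025],[0,0,0]],[0,[0,0,0.045],[0,0,0]],[0,[0,0,0.06],[0,0,0]],[0,[0,0.01,0.068],[0,0,0]]])

```text
clock: 31.8
ee_pos: [0.4926, -0.1417, 0.1757]
eef_rot: [0.001, 0.062, 0.998, -0.0]
force: [0.7, 0.5, -2.2]
finger_gap: 0.0223
grasp_force: 44.2
```

Request:
apply_moves(rows=[[0,[0,0.035,0],[0,0,0]],[0,[0,0.07,0],[0,0,0]],[0,[0.005,0.105,0],[0,0,0]],[0,[0.01,0.14,0],[0,0,0]],[0,[0.015,0.175,0],[0,0,0]]])

```text
clock: 32.3
ee_pos: [0.5063, 0.0361, 0.1738]
eef_rot: [-0.001, 0.062, 0.998, 0.0]
force: [0.6, 0.4, -1.9]
finger_gap: 0.0218
grasp_force: 44.2
```

Request:
apply_moves(rows=[[0,[0.005,0.04,0],[0,0,0]],[0,[0.01,0.08,0],[0,0,0]],[0,[0.015,0.12,0],[0,0,0]],[0,[0.015,0.145,0],[0,0,0]],[0,[0.015,0.157,0],[0,0,0]]])

```text
clock: 32.8
ee_pos: [0.5208, 0.1934, 0.1736]
eef_rot: [-0.001, 0.06, 0.998, 0.0]
force: [0.4, 0.1, -0.3]
finger_gap: 0.0223
grasp_force: 44.2
```

Request:
apply_moves(rows=[[0,[0,0,0],[0,0,0]],[0,[0,0,0],[0,0,0]],[0,[0,0,0],[0,0,0]],[0,[0,0,0],[0,0,0]],[0,[0,0,0],[0,0,0]]])

```text
clock: 33.3
ee_pos: [0.5222, 0.19, 0.1744]
eef_rot: [0.0, 0.063, 0.998, -0.0]
force: [-0.8, -0.2, -1.6]
finger_gap: 0.0222
grasp_force: 44.2
```

Run:
```python
from h import *
s=cap('side','pics/s4.png');st()
u=proj(s,[.523,.188,.12]);print(u); u=u.astype(int)
cv2.imwrite('pics/c5.png',cv2.resize(s['image'][210:370,90:250],(600,600),interpolation=cv2.INTER_CUBIC))
```

```text
clock 33.35
joints [ 0.1317  0.1422  1.6964 -0.      1.3029 -1.3142]
ee_pos [0.5222 0.1901 0.1744]
eef_rot [ 0.      0.0624  0.9981 -0.    ]
force [-0.4087 -0.3861 -1.1435]
moment [-0.0167 -0.0337  0.0387]
finger_gap 0.0222
grasp_force 44.1829
[154.1065 278.7316]
```

View pics/c5.png

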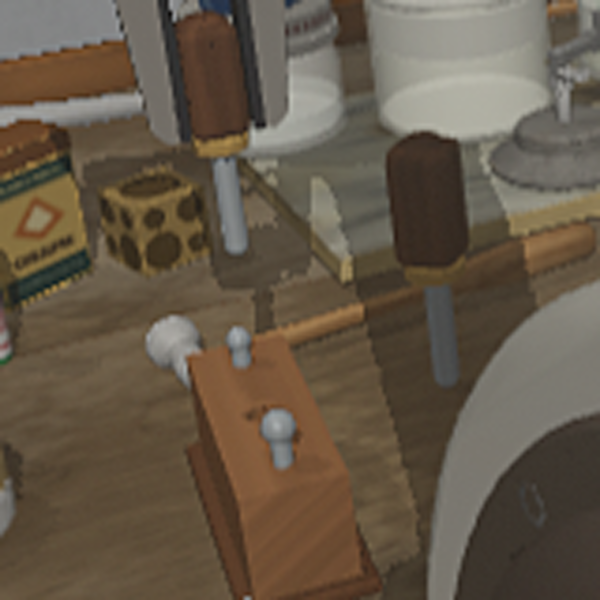

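Request:
apply_moves(rows=[[0,[0,0.0005,-0.015],[0,0,0]],[0,[0,0.0005,-0.035],[0,0,0]],[0,[0,0.0005,-0.052],[0,0,0]],[0,[0,0.0005,-0.062],[0,0,0]],[0,[0,0.0005,-0.062],[0,0,0]]])

```text
clock: 33.85
ee_pos: [0.5204, 0.191, 0.1099]
eef_rot: [-0.002, 0.062, 0.998, -0.0]
force: [-0.8, -0.7, -2.1]
finger_gap: 0.0223
grasp_force: 44.2
```

Request:
apply_moves(rows=[[0,[0,0,-0.001],[0,0,0]],[0,[0,0,-0.003],[0,0,0]],[0,[0,0,-0.005],[0,0,0]],[0,[0,0,-0.007],[0,0,0]],[0,[0,0,-0.009],[0,0,0]]])

```text
clock: 34.35
ee_pos: [0.5222, 0.1913, 0.1034]
eef_rot: [0.0, 0.062, 0.998, 0.0]
force: [-0.2, -0.2, -0.8]
finger_gap: 0.0221
grasp_force: 44.2
```

Request:
apply_moves(rows=[[0,[0,-0.0003,-0.005],[0,0,0]],[0,[0,-0.0003,-0.01],[0,0,0]],[0,[0,-0.0003,-0.015],[0,0,0]],[0,[0,-0.0003,-0.02],[0,0,0]],[0,[0,-0.0003,-0.025],[0,0,0]]])

```text
clock: 34.85
ee_pos: [0.522, 0.1909, 0.0777]
eef_rot: [-0.0, 0.062, 0.998, -0.0]
force: [0.1, 0.7, -0.3]
finger_gap: 0.0219
grasp_force: 44.2
```

Request:
apply_moves(rows=[[0,[0,0,-0.004],[0,0,0]],[0,[0,0,-0.008],[0,0,0]],[0,[0,0,-0.011],[0,0,0]],[0,[0,0,-0.0135],[0,0,0]],[0,[0,0,-0.0135],[0,0,0]]])

```text
clock: 35.35
ee_pos: [0.5218, 0.1909, 0.0644]
eef_rot: [-0.0, 0.062, 0.998, -0.0]
force: [-0.9, 0.5, -1.7]
finger_gap: 0.0219
grasp_force: 44.2
```

Request:
apply_moves(rows=[[0,[0,0,-0.0006],[0,0,0]],[0,[0,0,-0.0012],[0,0,0]],[0,[0,0,-0.0018],[0,0,0]],[0,[0,0,-0.0024],[0,0,0]],[0,[0,0,-0.0024],[0,0,0]]])

```text
clock: 35.85
ee_pos: [0.522, 0.191, 0.0623]
eef_rot: [-0.0, 0.062, 0.998, -0.0]
force: [-0.5, 0.5, -0.8]
finger_gap: 0.0221
grasp_force: 44.2
```

Request:
apply_moves(rows=[[0,[0,0,-0.0003],[0,0,0]],[0.3,[0,0,-0.0003],[0,0,0]],[0.4,[0,0,-0.0003],[0,0,0]],[0.6,[0,0,-0.0003],[0,0,0]],[0.8,[0,0,-0.0003],[0,0,0]]])

```text
clock: 36.35
ee_pos: [0.5222, 0.191, 0.0622]
eef_rot: [0.0, 0.062, 0.998, 0.0]
force: [0.8, 0.5, -0.5]
finger_gap: 0.0493
grasp_force: 0.0
```

Request:
apply_moves(rows=[[0.8,[0,0,0],[0,0,0]],[0.8,[0,0,0],[0,0,0]],[0.8,[0,0,0],[0,0,0]],[0.8,[0,0,0],[0,0,0]],[0.8,[0,0,0],[0,0,0]]])

```text
clock: 36.85
ee_pos: [0.522, 0.191, 0.0621]
eef_rot: [-0.0, 0.062, 0.998, -0.0]
force: [1.0, 0.0, -0.4]
finger_gap: 0.0733
grasp_force: 0.0
```

Request:
apply_moves(rows=[[0.8,[0,0,0.01],[0,0,0]],[0.8,[0,0,0.03],[0,0,0]],[0.8,[0,0,0.06],[0,0,0]],[0.8,[0,0,0.09],[0,0,0]],[0.8,[0,0,0.12],[0,0,0]]])

```text
clock: 37.35
ee_pos: [0.522, 0.191, 0.1841]
eef_rot: [0.0, 0.062, 0.998, 0.0]
force: [0.1, -1.0, -0.2]
finger_gap: 0.0736
grasp_force: 0.0
```

Request:
apply_moves(rows=[[0.8,[-0.03,0.03,0.01],[0,0,0]],[0.8,[-0.06,0.06,0.02],[0,0,0]],[0.8,[-0.09,0.09,0.03],[0,0,0]],[0.8,[-0.12,0.12,0.03],[0,0,0]],[0.8,[-0.15,0.15,0.03],[0,0,0]]])

```text
clock: 37.85
ee_pos: [0.3711, 0.3421, 0.2136]
eef_rot: [0.001, 0.062, 0.998, 0.001]
force: [0.6, -0.0, -0.3]
finger_gap: 0.0737
grasp_force: 0.0
```

Run:
```python
from h import *
s=cap('side','pics/s5.png');t=cap('top','pics/t5.png');st()
cv2.imwrite('pics/c6.png',np.hstack([cv2.resize(s['image'][200:400,60:380],(400,250)),cv2.resize(t['image'][150:350,140:460],(400,250))]))
```

```text
clock 37.95
joints [ 0.5091 -0.0265  1.7943  0.0016  1.3731 -0.9437]
ee_pos [0.3689 0.3438 0.2131]
eef_rot [-0.0001  0.0591  0.9983  0.0008]
force [ 0.2759 -0.3407  0.511 ]
moment [ 0.0147 -0.015  -0.0538]
finger_gap 0.0736
grasp_force 0.0
```

View pics/c6.png

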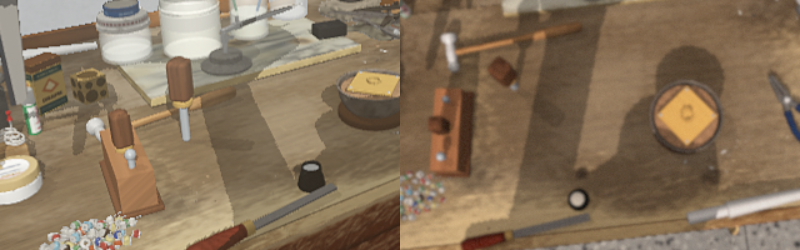

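The picture shows the pusher home in its stand (left half, about (121,130)), the plate level in the bowl (right half, about (687,115)), and the hammer, loupe and pliers not moved.

```bash
python3 -c "
from workcell import arm
print(arm.finish_job())"
```

```text
the job is handed in; nothing more can be done
None
```

I pressed the plate's two high sides down until probing put opposite sides within about 0.3 mm of each other edge to edge, stood the smaller pusher back in its hole, left the other tools where they were, and handed the job in at about 38 s.

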